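# Uncap the leaning probe and shut its cap away in the flap box

### The job

Lift the loose orange cap off the leaning probe and set it down, without dropping it, knob up in the round black nest inside the open blue box. Then close the box: fold the short white inner flap fully down first, and after that the longer blue outer flap with the yellow tab fully down over it. Leave the spray bottle, the blue-capped bottle and the beaker standing where they are.

Things in the scene. Friction and masses are not known exactly. Their poses are not given: they have to be found in the camera images.
- probe_stand: Fixed white probe on a grey stand (base 140 x 100 x 12 mm). Origin: underside of base, z up. The probe leans 0.56 rad from vertical toward the stand's -x: its axis runs along (-0.531, 0, 0.847) through (0, 0, 125) in the stand's frame. Steel neck, 50 diameter, ends 34 along the axis beyond that point; a 64 diameter shoulder is 6 below it. Top with cap on: about 195 above the base.
- cap: Loose orange cap, an inverted round cup, 70 g: sleeve 60 mm outside, 54 inside diameter, 34 deep inside; top plate 40 above the rim; round solid knob 28 diameter from 40 to 72 above the rim. Origin: centre of the open rim; z along its axis to the knob. At the start it sits over the probe's neck, coaxial (34 overlap, 2 play all round), so its z leans with the probe.
- cap_box: Fixed open-topped blue box, outside 140 (x) x 150 (y) x 92 mm high, walls 4. Origin: centre of its underside; z up. Inside at its centre is the black nest, a shallow round cup 70 inside and 78 outside diameter, floor 8 and rim 23 above the box's underside. Two flaps are hinged on its two y sides.
- nest (a point): Centre of the nest's floor, where the centre of the cap's rim shall stand.
- flap_inner (a joint): Angle in rad of the short white flap: 0 = closed (level), about 1.57 = standing upright, more = leaning outward. It stays where it is left (stiff hinge, about 1 N at its free edge). The flap is 136 wide, 62 long from hinge to free edge, 3 thick.
- flap_inner_hinge (a point): Middle of the white flap's hinge line, fixed to the box at (0, 72, 94) in the box's frame; the hinge runs along the box's x; closed, the flap reaches toward the box's -y.
- flap_inner_edge (a point): Middle of the white flap's free edge (moves with the flap).
- flap_outer (a joint): Angle in rad of the long blue flap with the yellow tab, same meaning: 0 = closed, 1.57 = upright. It stays where it is left. The flap is 136 wide, 98 long from hinge to free edge, 3 thick, plus a yellow tab 44 wide that sticks out 18 further.
- flap_outer_hinge (a point): Middle of the blue flap's hinge line, fixed to the box at (0, -72, 98.5) in the box's frame; the hinge runs along the box's x; closed, the flap reaches toward the box's +y, over the white one.
- flap_outer_edge (a point): Middle of the yellow tab's end (moves with the flap).
- spray_bottle: Bystander: green trigger spray bottle, 76 x 104 x 186 high. Origin: about the centre of its underside.
- blue_bottle: Bystander: small glass bottle with blue cap, 53 diameter, 108 high. Origin: centre of its underside.
- beaker: Bystander: clear glass beaker, 72 diameter, 85 high. Origin: centre of its underside.

How it is judged:
On the way, in this order (a step that is already met when the one before it is completed fails the run):
1. the cap is lifted clear of the probe (distance between cap and probe_stand above 0.18 m and contact force between cap and probe_stand below 0.05 N), for 0.1 s.
2. the cap stands knob up in the nest, let go, with both flaps still open (horizontal distance between cap and nest below 0.009 m and z of cap in the frame of nest below 0.006 m and angle between cap's own z axis and vertical below 0.12 rad and contact force between the fingers and cap below 0.05 N and value of joint each of flap_inner, flap_outer above 0.6 rad), for 0.1 s.
3. the white inner flap is down while the blue outer flap is still open (value of joint flap_inner below 0.1 rad and value of joint flap_outer above 0.3 rad), for 0.1 s.
4. the blue outer flap is down too (value of joint each of flap_inner, flap_outer below 0.1 rad), for 0.1 s.
At the end, for the whole second after the job is handed in: The cap stands at rest knob up in the nest (rim centre within 9 mm of the nest's centre sideways and 6 mm in height, tilted less than 0.12 rad), and both flaps are down, each less than 0.1 rad from closed (all of step 4 and horizontal distance between cap and nest below 0.009 m and z of cap in the frame of nest below 0.006 m and angle between cap's own z axis and vertical below 0.12 rad and linear speed of cap below 0.02 m/s); the robot touches nothing.
It fails at once if the cap is dropped or thrown (moves faster than 0.6 m/s with no finger on it) (linear speed of cap above 0.6 m/s and contact force between the fingers and cap below 0.05 N).
It fails at once if the spray bottle is pushed more than 25 mm or tipped (distance of spray_bottle from where it was at the start of the episode above 0.025 m or angle between spray_bottle's own z axis and vertical above 0.3 rad).
It fails at once if the blue-capped bottle is pushed more than 25 mm or tipped (distance of blue_bottle from where it was at the start of the episode above 0.025 m or angle between blue_bottle's own z axis and vertical above 0.3 rad).
It fails at once if the beaker is pushed more than 25 mm or tipped (distance of beaker from where it was at the start of the episode above 0.025 m or angle between beaker's own z axis and vertical above 0.3 rad).
It also fails if it takes over 58 s, if anything falls off the work surface, if the arm or the gripper's body presses on something with over 40 N, if the wrist force passes 120 N, or if a joint passes its speed limit or range.

### The arm

A 6-joint arm with a two-finger parallel gripper is mounted at the origin on a cart in front of the work surface, level with it; the furniture and walls round the work are solid. World frame = base frame: x ahead of the robot, y to its left, z up, the work surface at z = 0. Lengths are in m, angles in rad, forces in N, time in s.
With the tool pointing down it reaches from about 0.25 to 0.725 m from the base axis. Payload 9.7 kg.
Tool frame: the origin (TCP) lies at the very end of the fingers, on their centre line; the grasp point (between the pads) lies 19 mm behind it (ctrl.grasp_offset is the distance from the TCP to the grasp point, in m); z points along the fingers, y is the line along which they close (so a half turn about z gives the same grasp; the last joint's range is limited). The gripper opens to 85 mm and grips with 20 to 120 N. Pads are 22 mm wide; open, the fingers measure 114 mm over their backs; the gripper's body (76 mm by 85 mm) begins 54 mm behind the grasp point. The pads swing forward as they close: fully open they stand 13 mm farther back than shut.
Start: joints at [-1.271, 0.087, 0.176, 1.66, 0, 1.571], TCP at [0.162, -0.525, 0.231] pointing down, gripper open.
Joint ranges: [-3.13, 3.13], [-0.85, 1.81], [-1.15, 1.24], [-2.2, 2.28], [-1.44, 1.52], [-3.14, 3.14]. Speed limits (rad/s): [2.22, 2.22, 2.57, 3.14, 3.14, 3.14].

### API

Orientations are given as [roll, pitch, yaw] about the fixed x, y, z axes, in that order (R = Rz(yaw) Ry(pitch) Rx(roll)).
In Python, from workcell import status, viewer, job, nets, ctrl gives the robot as it stands.
- The arm moves only by the shell command python3 -m handwheel 'ROWS' [OPENING] [FORCE]. ROWS is JSON, a list of rows, each a list of 2 entries, a list of its own where there are three numbers: the shift along the tool's x, y, z as a fraction of full scale, then the turn, a rotation vector about the tool's x, y, z as a fraction of full scale. A call has 1 to 10 rows; each row is the pose to reach, as a shift and turn from the pose commanded when the call began, along the tool's axes at that moment; what a row does not reach only later rows make up. Full scale, the value 1, is 0.25 m for a shift and 60 degrees for a turn. A row lasts 1/8 s, in which the tool goes at most 62.5 mm and 10.7 degrees, less where a joint would pass 70% of its speed; a pose out of reach is approached as far as the arm can. A call with a number of a shift or a turn outside -1 to 1 is refused whole. A call with a gripper value outside its range is refused whole. OPENING is the opening, from -1 (shut) to 1 (fully open), set as the call begins (- or left out, the last holds). The fingers move at their own pace and stop on an object; FORCE is the grip in N (left out, the last holds). Time passes only in rows, so rows that repeat a pose let the fingers close. It gives the time, the measured TCP pose, the force, the opening and the grip force at its end, in the units of the state.
- status.sense(): the state, without advancing time (a new reading comes with each control period).
- viewer.grab_frame(name): name is "scene" or "top"; returns (picture, depth): 384x512x3 uint8, blue, green, red; 384x512 float32, m along the optical axis (not along the pixel's ray), 0 where there is no reading.
- viewer.get_calibration(name): a dict with "fov_y" (degrees; the focal length in pixels is half the picture's height over the tangent of half this angle, whatever the lens; pixels are square), "cx", "cy" (the principal point, pixels), "k1" (the pictures are not rectified: a ray, as slopes to the right and down, at radius r is drawn at 1 + k1 r^2 times it, then the intrinsics apply), "R" (3x3) and "t" (3): a world point X has camera coordinates R X + t. Camera axes: x right, y down, z forward; pixel columns grow to the right and rows downward; lengths in m; the calibration is good to about 2 mm. A picture is of the moment at which its call begins. get_calibration takes no time and is no camera call.
- job.hand_in(): hands the job in; it is judged then, once.
Trained networks look in the newest picture that a camera, given by its name, has taken for a name from the list of things; names that differ only in an ending like _2 or _b are one class to them, and where a whole thing is asked for, a point or a joint stands for the part that bears it (a point fixed in the world has none). Each returns a list of dicts, best first, with "p" (0 to 1); they miss things now and then, are a little off and sometimes report something else, mostly with a low value. They report only what shows in the picture. A call takes as long as a camera call.
- nets.spot_in(camera, label): "extent" ([left, top, right, bottom] in pixels, round what is visible of it).
- nets.masks_of(camera, label): "region" (384x512 bool, what is visible of it) and "extent" ([left, top, right, bottom] in pixels, round what is visible of it).
- nets.mark_of(camera, label): "pixel" ([column, row] in pixels: a listed point, or the origin of a listed thing).
The state is a dict: "time_s": time; "joint_positions": joint angles; "dq": joint speeds; "effort": joint torques, N m; "position": TCP position; "orientation": TCP orientation; "wrist_force": force on the tool from outside, world axes, zero at the start; "wrist_torque": the same for the moment, N m; "opening": finger opening in m; "grip_force": force on a finger pad.
Only numpy, scipy, OpenCV 4.12 (cv2) and the standard library are available. Lean on these libraries where they do the work, as an engineer would, in place of code of your own. Each camera call takes 0.05 s, during which the arm holds its last target. There are 200 camera calls.

## Working session

There is one attempt and no reset: what is moved stays moved. The work goes in short steps, Python scripts to look and compute and a shell command to move; the robot and the scene stay as the last step left them, time stands still between calls to the robot, and variables do not carry over. Pictures are saved under pics/ and viewed, at most 10 in all, crops included, and the job is handed in when it is done.

```bash
mkdir -p pics; cat > h.py <<'E'
import numpy as np, cv2
from scipy.spatial.transform import Rotation as Ro
from workcell import status, viewer, job, nets, ctrl
def cal(n):
    c=viewer.get_calibration(n); f=192/np.tan(np.radians(c['fov_y'])/2)
    return c,f,np.array(c['R']),np.array(c['t'])
def cloud(n,depth):
    c,f,R,t=cal(n)
    v,u=np.mgrid[0:384,0:512]
    xd=(u-c['cx'])/f; yd=(v-c['cy'])/f; x,y=xd.copy(),yd.copy()
    for _ in range(10):
        s=1+c['k1']*(x*x+y*y); x=xd/s; y=yd/s
    P=np.stack([x*depth,y*depth,depth],-1)
    W=(P-t)@R; W[depth<=0]=np.nan
    return W
def proj(n,X):
    c,f,R,t=cal(n); p=R@np.array(X)+t; x,y=p[:2]/p[2]; s=1+c['k1']*(x*x+y*y)
    return np.array([c['cx']+f*x*s,c['cy']+f*y*s])
def pose():
    s=status.sense(); return np.array(s['position']),Ro.from_euler('xyz',s['orientation']).as_matrix()
def rows(target,rpyR,cur=None):
    # shift/turn fractions from the pose cur(default measured)
    p,R=cur if cur else pose()
    d=R.T@(np.array(target)-p)/0.25; w=Ro.from_matrix(R.T@rpyR).as_rotvec()/np.radians(60)
    return d.round(4),w.round(4)
E
cat > look.py <<'E'
from h import *
print(status.sense()); print(ctrl.grasp_offset)
for n in('scene','top'):
    im,d=viewer.grab_frame(n); cv2.imwrite(f'pics/{n}0.png',im); np.savez(f'{n}0.npz',im=im,d=d)
    W=cloud(n,d)
    c,f,R,t=cal(n); print(n,'cam at',(-R.T@t).round(3))
    for l in ['probe_stand','cap','cap_box','flap_inner','flap_outer','spray_bottle','blue_bottle','beaker']:
        r=nets.masks_of(n,l)
        if not r: print(l,None);continue
        r=r[0]; m=r['region']; np.save(f'm_{n}_{l}.npy',m); P=W[m]; P=P[~np.isnan(P).any(1)]
        print(l,round(r['p'],2),np.round(r['extent']),len(P),'med',np.median(P,0).round(3) if len(P) else '', 'p2',np.percentile(P,2,0).round(3) if len(P) else '','p98',np.percentile(P,98,0).round(3) if len(P) else '')
    for l in ['nest','cap','probe_stand','cap_box','flap_inner_hinge','flap_inner_edge','flap_outer_hinge','flap_outer_edge','beaker','blue_bottle','spray_bottle']:
        r=nets.mark_of(n,l)
        if r:
            u,v=np.round(r[0]['pixel']).astype(int)
            print('mark',l,round(r[0]['p'],2),u,v, W[v,u].round(3) if 0<=v<384 and 0<=u<512 else '')
E
python3 look.py
```

```text
{'time_s': 0.0, 'joint_positions': array([-1.27099589e+00,  8.74843061e-02,  1.75138914e-01,  1.65982132e+00,
       -2.55773026e-06,  1.57080680e+00]), 'dq': array([ 0.00142356,  0.0003541 , -0.00036899,  0.00026821,  0.00026559,
       -0.00088739]), 'effort': array([-2.34811268e-03, -5.20386815e+01,  4.64806116e+01,  1.59524189e-02,
       -2.63065874e-05, -1.10113252e-06]), 'position': array([ 0.16236113, -0.52524312,  0.23057221]), 'orientation': array([-3.14022227e+00,  2.57207345e-06,  2.99789974e-01]), 'wrist_force': array([-0.05895265,  0.15231709,  0.13418909]), 'wrist_torque': array([-0.04537086,  0.01266735,  0.01963285]), 'grip_force': 0.0, 'opening': 0.08551580218006932}
0.0187
scene cam at [0.195 0.433 0.781]
probe_stand 0.96 [269. 157. 315. 210.] 1575 med [ 0.529 -0.064  0.016] p2 [ 0.468 -0.148  0.009] p98 [ 0.576 -0.029  0.135]
cap 0.92 [284. 145. 318. 173.] 679 med [ 0.514 -0.085  0.162] p2 [ 0.494 -0.208  0.003] p98 [ 0.566 -0.063  0.192]
cap_box 0.58 [181. 159. 275. 267.] 4984 med [0.563 0.071 0.079] p2 [0.472 0.039 0.004] p98 [0.625 0.182 0.201]
flap_inner 0.64 
[... 1840 characters left out ...]
 0.113 0.024] p98 [0.405 0.158 0.112]
beaker 0.74 [242. 254. 270. 287.] 722 med [0.381 0.026 0.009] p2 [ 0.351 -0.006  0.002] p98 [0.416 0.057 0.083]
mark nest 0.8 213 206 [0.542 0.133 0.011]
mark cap 0.91 307 207 [ 0.525 -0.086  0.166]
mark probe_stand 0.84 303 203 [ 0.533 -0.077  0.169]
mark cap_box 0.56 214 206 [0.542 0.13  0.01 ]
mark flap_inner_hinge 0.9 181 211 [0.525 0.201 0.096]
mark flap_inner_edge 0.77 171 212 [ 0.53   0.241 -0.001]
mark flap_outer_hinge 0.8 237 195 [0.57  0.072 0.003]
mark flap_outer_edge 0.66 256 269 [0.383 0.028 0.003]
mark beaker 0.85 256 270 [0.381 0.028 0.006]
mark blue_bottle 0.74 223 125 [0.731 0.101 0.087]
mark spray_bottle 0.56 224 125 [0.729 0.098 0.091]
```

```bash
python3 - <<'E'
import cv2
a=cv2.imread('pics/top0.png')[85:305,140:360];b=cv2.imread('pics/scene0.png')[110:310,160:345]
cv2.imwrite('pics/a.png',cv2.resize(a,(600,600),interpolation=2)); cv2.imwrite('pics/b.png',cv2.resize(b,(555,600),interpolation=2))
E
python3 - <<'E'
from h import *
# fits
for n in('top','scene'):
    z=np.load(f'{n}0.npz');W=cloud(n,z['d']);im=z['im']
    # orange pixels
    hsv=cv2.cvtColor(im,cv2.COLOR_BGR2HSV)
    o=(hsv[...,0]>4)&(hsv[...,0]<20)&(hsv[...,1]>130)&(hsv[...,2]>80)
    o&=(np.abs(W[...,0]-.53)<.12)&(np.abs(W[...,1]+.08)<.1)&(W[...,2]>.09)&(W[...,2]<.22)
    P=W[o]; np.save(f'cap_{n}.npy',P); print(n,'orange',len(P),P.mean(0).round(3),np.percentile(P,[1,99],0).round(3))
    s=np.load(f'm_{n}_probe_stand.npy'); P=W[s]; P=P[(np.abs(P[:,2]-.012)<.006)]
    r=cv2.minAreaRect((P[:,:2]*1000).astype(np.float32)); print('stand',r)
    for l in ('flap_inner','flap_outer'):
        P=W[np.load(f'm_{n}_{l}.npy')]; P=P[P[:,2]>.1]; P=P[~np.isnan(P).any(1)]
        m=np.median(P,0);P=P[np.linalg.norm(P-m,axis=1)<.12]
        c=P.mean(0);U,S,V=np.linalg.svd(P-c); print(l,c.round(3),'normal',V[2].round(3),'z max',P[:,2].max().round(3),(S/np.sqrt(len(P))).round(4))
    # box rim z 92
    s=(np.abs(W[...,0]-.545)<.12)&(np.abs(W[...,1]-.13)<.12)&(np.abs(W[...,2]-.092)<.006)
    P=W[s]; print('rim',len(P),cv2.minAreaRect((P[:,:2]*1000).astype(np.float32)))
E
```

```text
top orange 634 [ 0.525 -0.091  0.166] [[ 0.494 -0.126  0.145]
 [ 0.555 -0.063  0.193]]
stand ((540.9767456054688, -82.2115478515625), (140.5166015625, 100.31707763671875), 38.40924835205078)
flap_inner [0.529 0.208 0.13 ] normal [ 0.225 -0.96   0.168] z max 0.159 [0.0387 0.0177 0.0007]
flap_outer [0.564 0.056 0.155] normal [ 0.218 -0.963 -0.156] z max 0.219 [0.0374 0.0355 0.001 ]
rim 300 ((546.3588256835938, 132.67124938964844), (140.57972717285156, 149.015380859375), 13.224822044372559)
scene orange 602 [ 0.518 -0.084  0.161] [[ 0.494 -0.117  0.129]
 [ 0.552 -0.062  0.193]]
stand ((529.0946655273438, -91.79280090332031), (112.81068420410156, 102.78700256347656), 38.077022552490234)
flap_inner [0.578 0.225 0.147] normal [ 0.225 -0.966  0.125] z max 0.159 [0.0115 0.0064 0.0006]
flap_outer [0.561 0.056 0.154] normal [-0.223  0.961  0.164] z max 0.216 [0.0379 0.0317 0.001 ]
rim 374 ((547.0390625, 126.70481872558594), (141.0697479248047, 134.41641235351562), 13.110535621643066)
```

View pics/a.png

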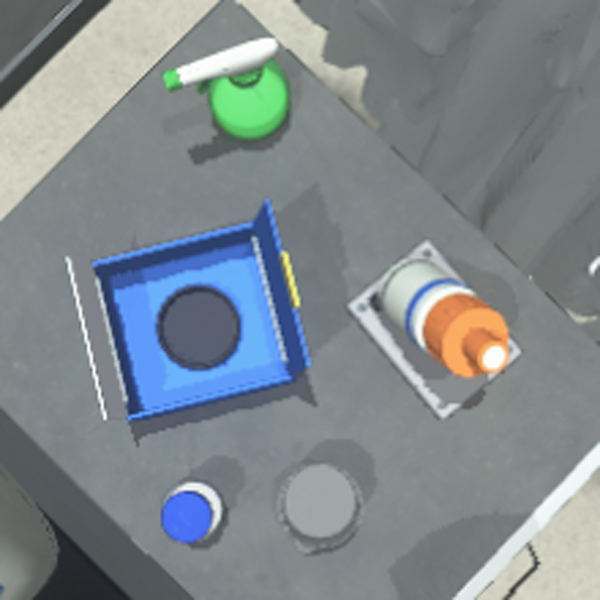

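View pics/b.png

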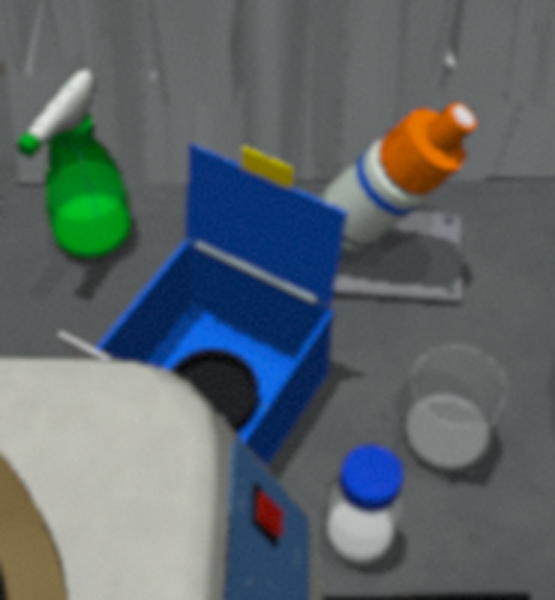

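```bash
python3 - <<'E'
from h import *
from scipy.optimize import least_squares
def ax(yaw): return np.array([-.531*np.cos(yaw),-.531*np.sin(yaw),.847])
P=np.vstack([np.load('cap_top.npy'),np.load('cap_scene.npy')])
a0=ax(np.radians(38.4)); o0=np.array([.541,-.082,.125])
def sd(p,P):
    a=ax(p[3]); d=P-p[:3]; s=d@a; r=np.linalg.norm(d-np.outer(s,a),axis=1)
    def cyl(lo,hi,R):
        q=np.stack([np.abs(s-(lo+hi)/2)-(hi-lo)/2, r-R]); return np.minimum(q.max(0),0)+np.linalg.norm(np.maximum(q,0),axis=0)
    return np.minimum(cyl(0,.04,.03),cyl(.04,.072,.014))
for Q in(np.load('cap_top.npy'),np.load('cap_scene.npy'),P):
    r=least_squares(sd,[*o0,np.radians(38.4)],args=(Q,),loss='soft_l1',f_scale=.002); print(r.x.round(4),np.degrees(r.x[3]).round(1),np.median(np.abs(r.fun)).round(4))
p=r.x; a=ax(p[3])
for n in('top','scene'):
    z=np.load(f'{n}0.npz');W=cloud(n,z['d']);g=z['im'].max(2)
    for zz in (.023,): 
        s=(np.hypot(W[...,0]-.546,W[...,1]-.132)<.05)&(g<95)&(W[...,2]<.03); Q=W[s]; Q=Q[np.abs(Q[:,2]-.023)<.005]
        if len(Q)>8: print(n,'nest rim',len(Q),cv2.minEnclosingCircle((Q[:,:2]*1000).astype(np.float32)))
        Q=W[s]; print(len(Q),np.nanmedian(Q,0).round(3),cv2.minEnclosingCircle((Q[:,:2]*1000).astype(np.float32)))
y=np.array([np.sin(p[3]),-np.cos(p[3]),0]); zt=-a; x=np.cross(y,zt); T=np.column_stack([x,y,zt]); np.save('T.npy',T)
tcp=p[:3]+.044*a; print('tcp grasp',tcp.round(4)); 
for b in(.10,0): print(b,rows(tcp+b*a,T))
import os;print(dir(ctrl))
E
```

```text
[ 0.5346 -0.0876  0.126   0.6698] 38.4 0.0007
[ 0.5342 -0.0889  0.1272  0.6718] 38.5 0.0007
[ 0.5345 -0.0883  0.1265  0.6744] 38.6 0.0008
top nest rim 41 ((544.7728881835938, 133.4323272705078), 37.048439025878906)
82 [0.564 0.152 0.018] ((544.7728881835938, 133.4323272705078), 37.048439025878906)
scene nest rim 89 ((543.955078125, 133.05592346191406), 37.99711227416992)
446 [0.547 0.121 0.011] ((544.0272827148438, 132.02560424804688), 38.15542221069336)
tcp grasp [ 0.5162 -0.1028  0.1637]
0.1 (array([ 1.6537, -1.1193, -0.0686]), array([ 0.1001,  0.5284, -0.3482]))
0 (array([ 1.8514, -1.197 ,  0.2702]), array([ 0.1001,  0.5284, -0.3482]))
['Unreachable', '__class__', '__delattr__', '__dict__', '__dir__', '__doc__', '__eq__', '__format__', '__ge__', '__getattribute__', '__getstate__', '__gt__', '__hash__', '__init__', '__init_subclass__', '__le__', '__lt__', '__module__', '__ne__', '__new__', '__reduce__', '__reduce_ex__', '__repr__', '__setattr__', '__sizeof__', '__str__', '__subclasshook__', '__weakref__', 'grasp_offset']
```

```bash
cat > nx.py <<'E'
import sys
from h import *
a,b=(float(v) for v in sys.argv[1:3])
T=np.load('T.npy'); ax=-T[:,2]
o=np.array([.5345,-.0883,.1265])
s=status.sense(); print(s['joint_positions'].round(2),s['wrist_force'].round(1)); print(rows(o+a*ax,T),rows(o+b*ax,T))
E
python3 -m handwheel '[[[0.9,-0.6,-0.2],[0.1,0.528,-0.348]],[[0.9,-0.6,-0.2],[0.1,0.528,-0.348]],[[0.9,-0.6,-0.2],[0.1,0.528,-0.348]],[[0.9,-0.6,-0.2],[0.1,0.528,-0.348]],[[0.9,-0.6,-0.2],[0.1,0.528,-0.348]],[[0.9,-0.6,-0.2],[0.1,0.528,-0.348]]]' 1; python3 nx.py .14 .043
```

```text
time_s: 2.75
position: [0.3336, -0.3148, 0.2819]
orientation: [3.14, -0.559, 0.677]
wrist_force: [-0.7, 0.1, -0.6]
opening: 0.0857
grip_force: 0.0
[-1.09 -0.08  0.02  1.79  0.55  1.35] [-0.7  0.1 -0.6]
(array([ 0.6816, -0.2045,  0.6001]), array([0.0003, 0.0007, 0.0021])) (array([ 0.6819, -0.2046,  0.988 ]), array([0.0003, 0.0007, 0.0021]))
```

```bash
python3 -m handwheel '[[[0.682,-0.205,0.45],[0,0,0]],[[0.682,-0.205,0.45],[0,0,0]],[[0.682,-0.205,0.45],[0,0,0]],[[0.682,-0.205,0.45],[0,0,0]],[[0.682,-0.205,0.6],[0,0,0]],[[0.682,-0.205,0.6],[0,0,0]]]' 1; python3 nx.py .044 .043
```

```text
time_s: 3.5
position: [0.4757, -0.1352, 0.2424]
orientation: [-3.138, -0.558, 0.674]
wrist_force: [-0.8, 0.2, 0.4]
opening: 0.0853
grip_force: 0.0
[-0.57 -0.29 -0.23  1.43  0.53  1.95] [-0.8  0.2  0.4]
(array([0.0094, 0.0017, 0.3766]), array([-0.003 ,  0.0021, -0.0006])) (array([0.0094, 0.0017, 0.3806]), array([-0.003 ,  0.0021, -0.0006]))
```

```bash
python3 -m handwheel '[[[0.006,0.002,0.15],[0,0,0]],[[0.006,0.002,0.25],[0,0,0]],[[0.006,0.002,0.33],[0,0,0]],[[0.006,0.002,0.37],[0,0,0]],[[0.006,0.002,0.376],[0,0,0]],[[0.006,0.002,0.376],[0,0,0]]]' 1
python3 -m handwheel '[[[0,0,0],[0,0,0]],[[0,0,0],[0,0,0]],[[0,0,0],[0,0,0]],[[0,0,0],[0,0,0]],[[0,0,0],[0,0,0]],[[0,0,0],[0,0,0]],[[0,0,0],[0,0,0]],[[0,0,0],[0,0,0]]]' -1 40; python3 nx.py .044 .15
```

```text
time_s: 4.25
position: [0.5166, -0.1048, 0.1666]
orientation: [3.141, -0.56, 0.674]
wrist_force: [0.4, -0.4, 0.2]
opening: 0.0853
grip_force: 0.0
time_s: 5.25
position: [0.5163, -0.1041, 0.1661]
orientation: [-3.141, -0.56, 0.674]
wrist_force: [-5.8, -0.4, 4.4]
opening: 0.0266
grip_force: 39.2
[-0.46 -0.27 -0.37  1.21  0.5   2.07] [-5.8 -0.4  4.4]
(array([-0.0024, -0.004 ,  0.0096]), array([ 0.    ,  0.0004, -0.0004])) (array([-0.0026, -0.004 , -0.4142]), array([ 0.    ,  0.0004, -0.0004]))
```

```bash
cat > to.py <<'E'
import sys
from h import *
# to.py bx by z yawdeg(offset) : box-frame target, tool down with yaw 13.2+off
N=np.array([.5445,.1330]); th=np.radians(13.2)
B=np.array([[np.cos(th),-np.sin(th)],[np.sin(th),np.cos(th)]])
s=status.sense(); print('t',round(s['time_s'],2),s['joint_positions'].round(2),s['wrist_force'].round(1),round(s['opening'],4))
p,R=pose(); print('box xy',(B.T@(p[:2]-N)).round(4),p[2].round(4))
v=[float(a) for a in sys.argv[1:]]
for i in range(0,len(v),4):
    T=Ro.from_euler('xyz',[np.pi,0,th+np.radians(v[i+3])]).as_matrix()
    print(rows([*(N+B@v[i:i+2]),v[i+2]],T))
E
python3 -m handwheel '[[[0,0,-0.04],[0,0,0]],[[0,0,-0.1],[0,0,0]],[[0,0,-0.17],[0,0,0]],[[0,0,-0.27],[0,0,0]],[[0,0,-0.37],[0,0,0]],[[0,0,-0.5],[0,0,0]],[[0,0,-0.6],[0,0,0]],[[0,0,-0.65],[0,0,0]],[[0,0,-0.65],[0,0,0]]]'; python3 to.py 0 0 .37 0
```

```text
time_s: 6.38
position: [0.4491, -0.1586, 0.3042]
orientation: [3.14, -0.56, 0.674]
wrist_force: [-0.6, -0.3, -1.0]
opening: 0.0268
grip_force: 39.5
t 6.38 [-0.65 -0.27 -0.1   1.59  0.54  1.86] [-0.6 -0.3 -1. ] 0.0268
box xy [-0.1594 -0.2621] 0.3042
(array([ 1.0092, -0.6739,  0.3209]), array([-0.1173, -0.5259,  0.412 ]))
```

```bash
python3 -m handwheel '[[[0.15,-0.1,-0.1],[-0.02,-0.09,0.07]],[[0.3,-0.2,-0.1],[-0.04,-0.2,0.15]],[[0.45,-0.3,0],[-0.06,-0.3,0.23]],[[0.6,-0.4,0.1],[-0.08,-0.4,0.3]],[[0.75,-0.5,0.2],[-0.11,-0.5,0.39]],[[0.9,-0.6,0.3],[-0.117,-0.526,0.412]],[[0.97,-0.66,0.32],[-0.117,-0.526,0.412]],[[1,-0.674,0.321],[-0.117,-0.526,0.412]],[[1,-0.674,0.321],[-0.117,-0.526,0.412]]]'; python3 to.py 0 0 .12 0 0 0 .0545 0
python3 - <<'E'
from h import *
for n in('top','scene'):
    im,d=viewer.grab_frame(n); cv2.imwrite(f'pics/{n}1.png',im); np.savez(f'{n}1.npz',im=im,d=d)
    W=cloud(n,d);hsv=cv2.cvtColor(im,cv2.COLOR_BGR2HSV)
    o=(hsv[...,0]>4)&(hsv[...,0]<20)&(hsv[...,1]>130)&(hsv[...,2]>80)&(np.hypot(W[...,0]-.545,W[...,1]-.133)<.08)&(W[...,2]>.25)
    P=W[o]; print(n,len(P),np.percentile(P,[1,50,99],0).round(3) if len(P) else '')
a=cv2.imread('pics/scene1.png')[60:310,120:345]
cv2.imwrite('pics/c.png',cv2.resize(a,(540,600)))
E
```

```text
time_s: 7.5
position: [0.5433, 0.1302, 0.3679]
orientation: [-3.139, 0.001, 0.235]
wrist_force: [0.4, -0.3, -0.4]
opening: 0.0268
grip_force: 39.6
t 7.5 [0.23 0.22 0.6  1.95 0.   3.14] [ 0.4 -0.3 -0.4] 0.0268
box xy [-0.0018 -0.0025] 0.3679
(array([ 0.0082, -0.007 ,  0.9918]), array([-0.0027,  0.0011,  0.0042]))
(array([ 0.0085, -0.0062,  1.2538]), array([-0.0027,  0.0011,  0.0042]))
top 0 
scene 985 [[0.511 0.104 0.326]
 [0.528 0.141 0.361]
 [0.563 0.159 0.394]]
```

View pics/c.png

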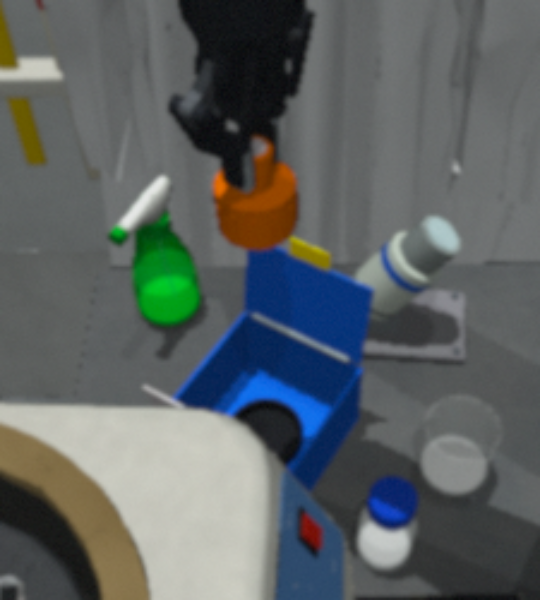

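```bash
python3 - <<'E'
from h import *
from scipy.optimize import least_squares
z=np.load('scene1.npz');W=cloud('scene',z['d']);hsv=cv2.cvtColor(z['im'],cv2.COLOR_BGR2HSV)
o=(hsv[...,0]>4)&(hsv[...,0]<20)&(hsv[...,1]>130)&(hsv[...,2]>80)&(np.hypot(W[...,0]-.545,W[...,1]-.133)<.08)&(W[...,2]>.25)
Q=W[o]
def sd(p):
    a=np.array([p[3],p[4],1]);a/=np.linalg.norm(a); d=Q-p[:3]; s=d@a; r=np.linalg.norm(d-np.outer(s,a),axis=1)
    def cyl(lo,hi,R):
        q=np.stack([np.abs(s-(lo+hi)/2)-(hi-lo)/2, r-R]); return np.minimum(q.max(0),0)+np.linalg.norm(np.maximum(q,0),axis=0)
    return np.minimum(cyl(0,.04,.03),cyl(.04,.072,.014))
r=least_squares(sd,[.543,.13,.32,0,0],loss='soft_l1',f_scale=.002); print(r.x.round(4),np.median(abs(r.fun)).round(4))
E
python3 to.py 0 0 .16 12
```

```text
[0.5418 0.1287 0.322  0.0056 0.0028] 0.0005
t 7.6 [0.23 0.22 0.6  1.95 0.   3.14] [ 0.1  0.  -2.3] 0.0265
box xy [-0.0022 -0.0032] 0.3683
(array([ 0.0093, -0.0106,  0.8333]), array([-0.0026,  0.0003, -0.197 ]))
```

```bash
python3 -m handwheel '[[[0.012,-0.013,0.1],[0,0,-0.1]],[[0.012,-0.013,0.25],[0,0,-0.197]],[[0.012,-0.013,0.4],[0,0,-0.197]],[[0.012,-0.013,0.55],[0,0,-0.197]],[[0.012,-0.013,0.68],[0,0,-0.197]],[[0.012,-0.013,0.79],[0,0,-0.197]],[[0.012,-0.013,0.83],[0,0,-0.197]],[[0.012,-0.013,0.83],[0,0,-0.197]]]'; python3 to.py 0.001 0.001 .08 12 0.001 0.001 .0545 12
```

```text
time_s: 8.6
position: [0.5449, 0.134, 0.161]
orientation: [-3.139, 0.0, 0.44]
wrist_force: [0.0, -0.5, -0.1]
opening: 0.0267
grip_force: 39.6
t 8.6 [0.24 0.1  0.05 1.53 0.   2.94] [ 0.  -0.5 -0.1] 0.0267
box xy [0.0006 0.0009] 0.161
(array([0.0017, 0.001 , 0.3238]), array([-0.0029,  0.0003,  0.0003]))
(array([0.0017, 0.0013, 0.4258]), array([-0.0029,  0.0003,  0.0003]))
```

```bash
python3 -m handwheel '[[[0.001,0.001,0.1],[0,0,0]],[[0.001,0.001,0.22],[0,0,0]],[[0.001,0.001,0.32],[0,0,0]],[[0.001,0.001,0.37],[0,0,0]],[[0.001,0.001,0.4],[0,0,0]],[[0.001,0.001,0.415],[0,0,0]],[[0.001,0.001,0.422],[0,0,0]],[[0.001,0.001,0.422],[0,0,0]]]'; python3 to.py 0.001 0.001 .0545 12
```

```text
time_s: 9.6
position: [0.5458, 0.135, 0.0561]
orientation: [-3.139, -0.001, 0.441]
wrist_force: [0.2, 0.6, 2.4]
opening: 0.0268
grip_force: 39.8
t 9.6 [ 0.24  0.12 -0.13  1.32  0.    2.94] [0.2 0.6 2.4] 0.0268
box xy [0.0017 0.0017] 0.0561
(array([-0.0033,  0.002 ,  0.0066]), array([-0.0027, -0.0012,  0.0013]))
```

```bash
python3 -m handwheel '[[[-0.002,0.002,0.004],[0,0,0]],[[-0.002,0.002,0.008],[0,0,0]],[[-0.002,0.002,0.008],[0,0,0]]]'; python3 to.py 0 0 .0545 12
```

```text
time_s: 9.98
position: [0.5459, 0.135, 0.0561]
orientation: [-3.138, -0.004, 0.442]
wrist_force: [-4.6, 2.9, 15.6]
opening: 0.0268
grip_force: 41.5
t 9.97 [ 0.24  0.12 -0.13  1.32  0.    2.94] [-4.6  2.9 15.6] 0.0268
box xy [0.0019 0.0016] 0.0561
(array([-0.0087,  0.0048,  0.0063]), array([-0.0033, -0.0035,  0.0017]))
```

```bash
python3 -m handwheel '[[[0,0,-0.008],[0,0,0]],[[0,0,-0.008],[0,0,0]],[[0,0,-0.008],[0,0,0]],[[0,0,-0.008],[0,0,0]],[[0,0,-0.05],[0,0,0]],[[0,0,-0.15],[0,0,0]],[[0,0,-0.3],[0,0,0]],[[0,0,-0.5],[0,0,0]],[[0,0,-0.7],[0,0,0]],[[0,0,-0.8],[0,0,0]]]' 0.3; python3 - <<'E'
from h import *
from scipy.optimize import least_squares
im,d=viewer.grab_frame('scene'); cv2.imwrite('pics/scene2.png',im); W=cloud('scene',d);hsv=cv2.cvtColor(im,cv2.COLOR_BGR2HSV)
o=(hsv[...,0]>4)&(hsv[...,0]<20)&(hsv[...,1]>130)&(hsv[...,2]>60)&(np.hypot(W[...,0]-.545,W[...,1]-.133)<.06)&(W[...,2]<.1)
Q=W[o]
def sd(p):
    a=np.array([p[3],p[4],1]);a/=np.linalg.norm(a); d=Q-p[:3]; s=d@a; r=np.linalg.norm(d-np.outer(s,a),axis=1)
    def cyl(lo,hi,R):
        q=np.stack([np.abs(s-(lo+hi)/2)-(hi-lo)/2, r-R]); return np.minimum(q.max(0),0)+np.linalg.norm(np.maximum(q,0),axis=0)
    return np.minimum(cyl(0,.04,.03),cyl(.04,.072,.014))
r=least_squares(sd,[.545,.133,.01,0,0],loss='soft_l1',f_scale=.002); print(len(Q),r.x.round(4),np.median(abs(r.fun)).round(4))
cv2.imwrite('pics/d.png',cv2.resize(im[60:310,120:345],(540,600)))
E
python3 to.py 0 .14 .30 90
```

```text
time_s: 11.22
position: [0.5458, 0.1337, 0.2572]
orientation: [-3.139, -0.004, 0.441]
wrist_force: [0.6, -0.2, -0.3]
opening: 0.0555
grip_force: 0.0
379 [0.5441 0.133  0.01   0.008  0.004 ] 0.0006
t 11.28 [0.24 0.12 0.27 1.71 0.   2.94] [-2.4 -0.8  1.8] 0.0555
box xy [0.0017 0.0004] 0.2594
(array([ 0.111 , -0.5479, -0.1607]), array([ 0.0029, -0.0062, -1.2988]))
```

View pics/d.png

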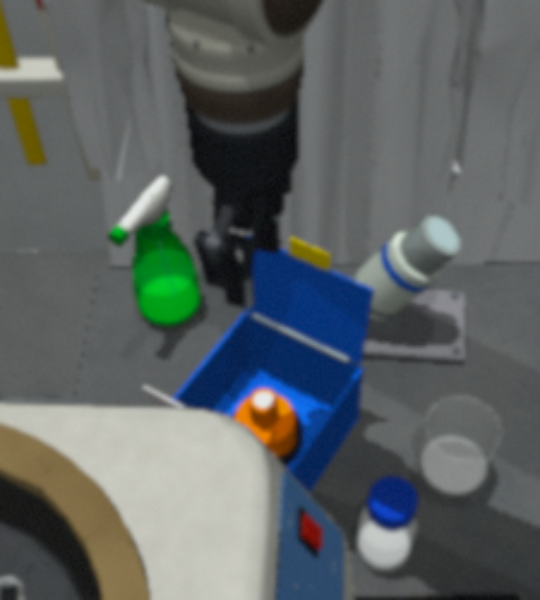

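```bash
python3 - <<'E'
from h import *
for n in('top','scene'):
    z=np.load(f'{n}0.npz');W=cloud(n,z['d']).reshape(-1,3)
    s=(W[:,1]>.2)&(W[:,1]<.5)&(W[:,0]>.1)&(W[:,0]<.8)&(W[:,2]>.03); P=W[s]
    print(n,len(P))
    for x in np.arange(.1,.8,.05):
        q=P[(P[:,0]>=x)&(P[:,0]<x+.05)]
        if len(q): print(x.round(2),'ymin',q[:,1].min().round(3),'zmax',q[:,2].max().round(3),'z at ymin',q[q[:,1].argmin(),2].round(3),len(q))
E
```

```text
top 30356
0.1 ymin 0.234 zmax 0.117 z at ymin 0.111 1062
0.15 ymin 0.2 zmax 0.369 z at ymin 0.113 2336
0.2 ymin 0.2 zmax 0.383 z at ymin 0.108 3459
0.25 ymin 0.2 zmax 0.39 z at ymin 0.115 3837
0.3 ymin 0.2 zmax 0.39 z at ymin 0.113 4121
0.35 ymin 0.23 zmax 0.39 z at ymin 0.109 3980
0.4 ymin 0.267 zmax 0.391 z at ymin 0.142 3426
0.45 ymin 0.2 zmax 0.39 z at ymin 0.129 2786
0.5 ymin 0.2 zmax 0.391 z at ymin 0.115 2454
0.55 ymin 0.201 zmax 0.388 z at ymin 0.094 2067
0.6 ymin 0.201 zmax 0.383 z at ymin 0.091 828
scene 38901
0.15 ymin 0.201 zmax 0.116 z at ymin 0.112 630
0.2 ymin 0.2 zmax 0.297 z at ymin 0.113 1642
0.25 ymin 0.2 zmax 0.387 z at ymin 0.112 5432
0.3 ymin 0.2 zmax 0.39 z at ymin 0.111 6953
0.35 ymin 0.245 zmax 0.39 z at ymin 0.263 6321
0.4 ymin 0.278 zmax 0.389 z at ymin 0.371 6199
0.45 ymin 0.315 zmax 0.39 z at ymin 0.373 5310
0.5 ymin 0.363 zmax 0.391 z at ymin 0.374 4916
0.55 ymin 0.219 zmax 0.388 z at ymin 0.157 1358
0.6 ymin 0.452 zmax 0.381 z at ymin 0.375 140
```

View pics/top0.png

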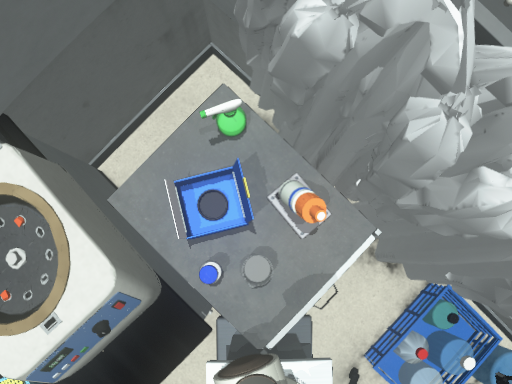

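```bash
python3 to.py 0.035 .103 .30 90; python3 -m handwheel '[[[0.05,0,-0.16],[0,0,-0.16]],[[0.05,0,-0.16],[0,0,-0.32]],[[0.05,0,-0.16],[0,0,-0.48]],[[0.05,0,-0.16],[0,0,-0.64]],[[0.05,0,-0.16],[0,0,-0.8]],[[0.05,0,-0.16],[0,0,-0.96]],[[0.05,0,-0.16],[0,0,-1]]]' -1 20;  python3 to.py 0.035 .108 .25 90
```

```text
t 11.28 [0.24 0.12 0.27 1.71 0.   2.94] [-2.4 -0.8  1.8] 0.0555
box xy [0.0017 0.0004] 0.2594
(array([ 0.217 , -0.3738, -0.1603]), array([ 0.0029, -0.0062, -1.2988]))
time_s: 12.15
position: [0.5566, 0.1388, 0.2935]
orientation: [-3.14, -0.003, 1.491]
wrist_force: [-1.2, 0.2, 0.1]
opening: 0.0001
grip_force: 0.0
t 12.15 [0.24 0.18 0.4  1.79 0.   1.89] [-1.2  0.2  0.1] 0.0001
box xy [0.0131 0.0029] 0.2935
(array([ 0.4266, -0.0444,  0.175 ]), array([-0.0011, -0.0026, -0.2957]))
```

```bash
python3 -m handwheel '[[[0.15,-0.02,0.05],[0,0,-0.15]],[[0.3,-0.04,0.1],[0,0,-0.296]],[[0.4,-0.044,0.15],[0,0,-0.296]],[[0.427,-0.044,0.175],[0,0,-0.296]],[[0.427,-0.044,0.175],[0,0,-0.296]]]'; python3 to.py 0.035 .108 .13 90; python3 - <<'E'
from h import *
im,d=viewer.grab_frame('top'); im2,_=viewer.grab_frame('scene')
cv2.imwrite('pics/e.png',np.hstack([cv2.resize(im[100:300,100:300],(400,400)),cv2.resize(im2[40:290,100:350],(400,400))]))
E
```

```text
time_s: 12.78
position: [0.5543, 0.246, 0.2495]
orientation: [-3.14, -0.003, 1.799]
wrist_force: [0.7, -1.1, -0.4]
opening: 0.0001
grip_force: 0.0
t 12.78 [0.42 0.24 0.38 1.72 0.   1.76] [ 0.7 -1.1 -0.4] 0.0001
box xy [0.0353 0.1078] 0.2495
(array([-0.0005, -0.0006,  0.4779]), array([-0.0016, -0.0024, -0.0026]))
```

View pics/e.png

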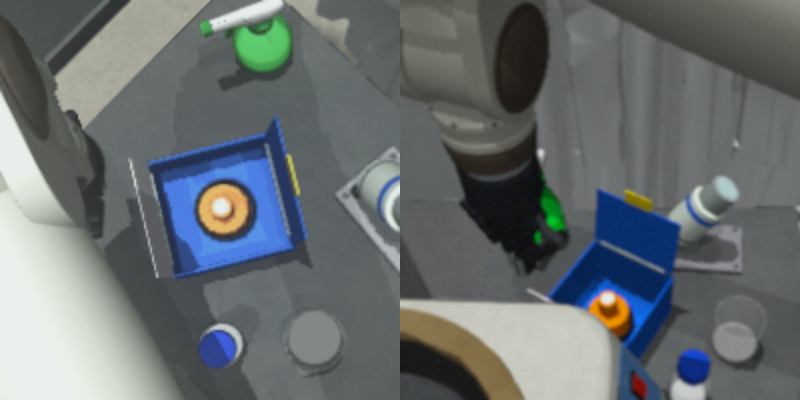

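```bash
python3 -m handwheel '[[[0,0,0.1],[0,0,0]],[[0,0,0.2],[0,0,0]],[[0,0,0.3],[0,0,0]],[[0,0,0.38],[0,0,0]],[[0,0,0.44],[0,0,0]],[[0,0,0.47],[0,0,0]],[[0,0,0.47],[0,0,0]]]'; python3 to.py .035 .085 .133 90 .035 .075 .134 90 .035 .059 .128 90 .035 .049 .119 90 .035 .042 .107 90 .035 .038 .097 90 .035 .038 .094 90 | grep -v nothing
```

```text
time_s: 13.75
position: [0.5543, 0.2463, 0.1324]
orientation: [-3.141, -0.003, 1.798]
wrist_force: [0.5, 0.2, 1.0]
opening: 0.0003
grip_force: 0.0
t 13.75 [0.42 0.21 0.12 1.48 0.   1.76] [0.5 0.2 1. ] 0.0003
box xy [0.0354 0.1081] 0.1324
(array([-0.0925, -0.0014, -0.0028]), array([-0.0009, -0.0027, -0.003 ]))
(array([-0.1324, -0.0013, -0.007 ]), array([-0.0009, -0.0027, -0.003 ]))
(array([-0.1965, -0.0011,  0.0169]), array([-0.0009, -0.0027, -0.003 ]))
(array([-0.2366, -0.0009,  0.0527]), array([-0.0009, -0.0027, -0.003 ]))
(array([-0.2648, -0.0008,  0.1007]), array([-0.0009, -0.0027, -0.003 ]))
(array([-0.2809, -0.0007,  0.1406]), array([-0.0009, -0.0027, -0.003 ]))
(array([-0.2809, -0.0007,  0.1526]), array([-0.0009, -0.0027, -0.003 ]))
```

```bash
python3 -m handwheel '[[[-0.05,0,0],[0,0,0]],[[-0.09,0,-0.003],[0,0,0]],[[-0.13,0,-0.006],[0,0,0]],[[-0.165,0,0.004],[0,0,0]],[[-0.197,0,0.017],[0,0,0]],[[-0.217,0,0.034],[0,0,0]],[[-0.237,0,0.053],[0,0,0]],[[-0.25,0,0.075],[0,0,0]],[[-0.265,0,0.1],[0,0,0]],[[-0.273,0,0.12],[0,0,0]]]'; python3 to.py .035 .035 .096 90 .035 .035 .092 90
```

```text
time_s: 15.0
position: [0.5695, 0.18, 0.1014]
orientation: [-3.14, -0.003, 1.798]
wrist_force: [-0.1, 0.6, 1.1]
opening: -0.0002
grip_force: 0.5
t 15.0 [0.3  0.19 0.04 1.42 0.   1.65] [-0.1  0.6  1.1] -0.0002
box xy [0.0351 0.0401] 0.1014
(array([-0.0204, -0.0004,  0.0217]), array([-0.0012, -0.0028, -0.0027]))
(array([-0.0204, -0.0004,  0.0377]), array([-0.0012, -0.0028, -0.0027]))
```

```bash
python3 -m handwheel '[[[-0.04,0,0.015],[0,0,0]],[[-0.05,0,0.025],[0,0,0]],[[-0.05,0,0.032],[0,0,0]],[[-0.05,0,0.038],[0,0,0]],[[-0.05,0,0.038],[0,0,0]]]'; python3 to.py .035 .035 .2 90 0 -.06 .28 90; python3 - <<'E'
from h import *
im,d=viewer.grab_frame('scene');np.savez('scene3.npz',im=im,d=d);W=cloud('scene',d)
m=np.load('m_scene_flap_inner.npy')
s=(im.min(2)>120)&(np.hypot(W[...,0]-.545,W[...,1]-.133)<.11)&(W[...,2]<.17)&(W[...,2]>.085);P=W[s]
print(len(P),np.percentile(P,[2,50,98],0).round(3))
c=P.mean(0);print(np.linalg.svd(P-c)[2][2].round(3))
E
```

```text
time_s: 15.62
position: [0.5727, 0.1675, 0.0952]
orientation: [3.14, -0.002, 1.798]
wrist_force: [-6.8, -3.3, 18.4]
opening: 0.0001
grip_force: 9.1
t 15.62 [0.28 0.19 0.02 1.41 0.   1.63] [-6.8 -3.3 18.4] 0.0001
box xy [0.0353 0.0271] 0.0952
(array([ 0.0324, -0.0009, -0.419 ]), array([ 0.0013, -0.0021, -0.0032]))
(array([-0.3474, -0.1391, -0.7401]), array([ 0.0013, -0.0021, -0.0032]))
611 [[0.475 0.135 0.095]
 [0.516 0.163 0.097]
 [0.599 0.2   0.1  ]]
[-0.005  0.015 -1.   ]
```

```bash
python3 -m handwheel '[[[0,0,-0.1],[0,0,0]],[[0,0,-0.3],[0,0,0]],[[0,0,-0.5],[0,0,0]],[[0,-0.05,-0.7],[0,0,0]],[[-0.15,-0.1,-0.76],[0,0,0]],[[-0.3,-0.14,-0.76],[0,0,0]],[[-0.45,-0.14,-0.76],[0,0,0]],[[-0.6,-0.14,-0.76],[0,0,0]],[[-0.63,-0.14,-0.76],[0,0,0]],[[-0.63,-0.14,-0.76],[0,0,0]]]'; python3 to.py 0 -.128 .172 90
```

```text
time_s: 16.92
position: [0.5742, 0.006, 0.282]
orientation: [-3.14, -0.003, 1.797]
wrist_force: [0.3, 0.5, 0.1]
opening: 0.0001
grip_force: 0.0
t 16.93 [0.01 0.18 0.37 1.77 0.   1.35] [0.3 0.5 0.1] 0.0001
box xy [-1.000e-04 -1.304e-01] 0.282
(array([0.0085, 0.001 , 0.4398]), array([-0.0011, -0.0029, -0.0038]))
```

```bash
python3 -m handwheel '[[[0,0,0.1],[0,0,0]],[[0,0,0.2],[0,0,0]],[[0,0,0.3],[0,0,0]],[[0,0,0.4],[0,0,0]],[[0,0,0.44],[0,0,0]],[[0,0,0.44],[0,0,0]]]'; python3 to.py 0 -.095 .172 90 0 -.070 .171 90 0 -.042 .160 90 0 -.025 .146 90 0 -.014 .127 90 0 -.009 .112 90 0 -.007 .101 90
```

```text
time_s: 17.68
position: [0.5737, 0.0072, 0.172]
orientation: [-3.14, -0.003, 1.799]
wrist_force: [-0.1, -0.3, -0.1]
opening: 0.0
grip_force: 0.0
t 17.68 [0.01 0.13 0.11 1.55 0.   1.35] [-0.1 -0.3 -0.1] 0.0
box xy [-0.0003 -0.1292] 0.172
(array([0.1367, 0.0009, 0.0006]), array([-0.0014, -0.0029, -0.0019]))
(array([0.2367, 0.0007, 0.0049]), array([-0.0014, -0.0029, -0.0019]))
(array([0.3486, 0.0005, 0.0492]), array([-0.0014, -0.0029, -0.0019]))
(array([0.4164, 0.0005, 0.1054]), array([-0.0014, -0.0029, -0.0019]))
(array([0.4602, 0.0005, 0.1816]), array([-0.0014, -0.0029, -0.0019]))
(array([0.48  , 0.0005, 0.2416]), array([-0.0014, -0.0029, -0.0019]))
(array([0.4878, 0.0006, 0.2856]), array([-0.0014, -0.0029, -0.0019]))
```

```bash
python3 -m handwheel '[[[0.07,0,0],[0,0,0]],[[0.137,0,0],[0,0,0]],[[0.19,0,0.003],[0,0,0]],[[0.237,0,0.005],[0,0,0]],[[0.29,0,0.025],[0,0,0]],[[0.35,0,0.05],[0,0,0]],[[0.385,0,0.077],[0,0,0]],[[0.416,0,0.105],[0,0,0]],[[0.44,0,0.143],[0,0,0]],[[0.46,0,0.18],[0,0,0]]]';python3 -m handwheel '[[[0.01,0,0.03],[0,0,0]],[[0.02,0,0.06],[0,0,0]],[[0.025,0,0.09],[0,0,0]],[[0.028,0,0.106],[0,0,0]],[[0.028,0,0.114],[0,0,0]],[[0.028,0,0.118],[0,0,0]],[[0.028,0,0.118],[0,0,0]]]'; python3 to.py 0 0 .25 90; python3 - <<'E'
from h import *
im,d=viewer.grab_frame('scene');W=cloud('scene',d)
s=(im[...,0]>im[...,2]+40)&(np.hypot(W[...,0]-.545,W[...,1]-.133)<.11)&(W[...,2]<.23)&(W[...,2]>.094);P=W[s]
c=P.mean(0);print(len(P),np.percentile(P,[2,50,98],0).round(3),np.linalg.svd(P-c)[2][2].round(3))
E
```

```text
time_s: 18.92
position: [0.5479, 0.1189, 0.1266]
orientation: [-3.141, -0.003, 1.798]
wrist_force: [0.2, -0.2, 0.6]
opening: 0.0002
grip_force: 0.3
time_s: 19.8
position: [0.5464, 0.1255, 0.0998]
orientation: [3.141, -0.003, 1.798]
wrist_force: [-5.9, -1.5, 14.0]
opening: 0.0002
grip_force: 6.6
t 19.8 [ 0.22  0.1  -0.06  1.41  0.    1.57] [-5.9 -1.5 14. ] 0.0002
box xy [ 0.0001 -0.0078] 0.0998
(array([ 3.280e-02, -3.000e-04, -6.005e-01]), array([ 0.0006, -0.0029, -0.0028]))
1590 [[0.479 0.057 0.095]
 [0.528 0.132 0.102]
 [0.609 0.189 0.185]] [ 0.054 -0.024  0.998]
```

Now retract and verify.

```bash
python3 -m handwheel '[[[0,0,-0.1],[0,0,0]],[[0,0,-0.3],[0,0,0]],[[0,0,-0.5],[0,0,0]],[[0,0,-0.7],[0,0,0]],[[0,0,-0.8],[0,0,0]],[[0,0,-0.8],[0,0,0]],[[0,0,-0.8],[0,0,0]]]'; python3 - <<'E'
from h import *
im,d=viewer.grab_frame('scene');W=cloud('scene',d)
s=(im[...,0]>im[...,2]+40)&(np.hypot(W[...,0]-.545,W[...,1]-.133)<.1)&(W[...,2]<.125)&(W[...,2]>.096);P=W[s]
c=P.mean(0);print(len(P),np.percentile(P,[2,50,98],0).round(3),np.linalg.svd(P-c)[2][2].round(3))
cv2.imwrite('pics/f.png',cv2.resize(im[60:310,120:345],(540,600)))
print(status.sense()['wrist_force'])
E
```

```text
time_s: 20.72
position: [0.5466, 0.1249, 0.2968]
orientation: [-3.14, -0.003, 1.798]
wrist_force: [0.3, -0.1, -0.2]
opening: 0.0001
grip_force: 0.0
2241 [[0.482 0.059 0.097]
 [0.551 0.117 0.102]
 [0.615 0.186 0.104]] [-0.001  0.018  1.   ]
[-0.18467272 -0.36235144  0.49049098]
```

View pics/f.png

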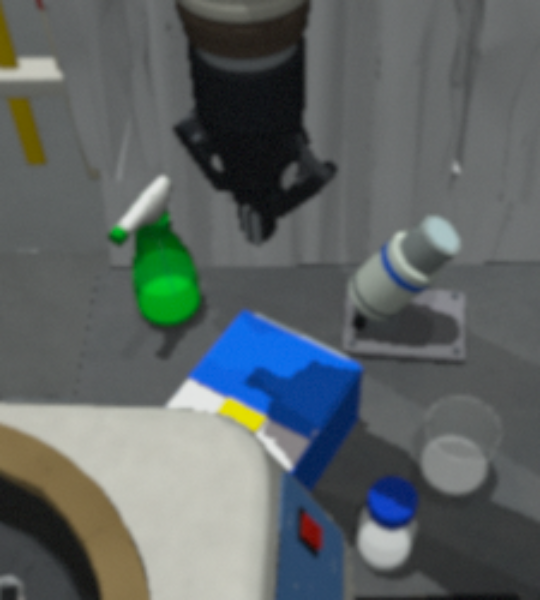

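The box is closed: the blue flap lies level over the white one (yellow tab at crop (241,414)), the bystanders are unmoved and the arm is clear.

```bash
python3 -c "
from workcell import job; print(job.hand_in())"
```

```text
the job is handed in; nothing more can be done
None
```

I set the cap knob up in the nest, closed the white flap and then the blue one over it, left both bottles and the beaker standing, and handed the job in at about 21 s; no verdict was returned.

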